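# Push the notebook out to its red band

### The arm

A 6-joint arm with a two-finger parallel gripper is mounted at the origin on the work surface. World frame = base frame: x ahead of the robot, y to its left, z up, the work surface at z = 0. Lengths are in m, angles in rad, forces in N, time in s.
With the tool pointing down it reaches from about 0.375 to 0.975 m from the base axis. Payload 3.8 kg.
Tool frame: the origin (TCP) lies midway between the tips of the shut fingers; the grasp point (between the pads) lies ctrl.grip_depth behind it (ctrl.grip_depth is the distance from the TCP to the grasp point, in m); z points along the fingers, y is the direction in which the jaws open and shut (so a half turn about z gives the same grasp; the last joint's range is limited). The gripper opens to 85 mm and grips with 20 to 120 N. Pads are 22 mm wide; open, the fingers measure 114 mm over their backs; the gripper's body (76 mm by 85 mm) begins 54 mm behind the grasp point. The pads swing forward as they close: fully open they stand 13 mm farther back than shut.
Start: joints at [1.298, 0.264, 1.604, -0, 1.274, -0.037], TCP at [0.158, 0.656, 0.231] pointing down, gripper open.
Joint ranges: [-2.63, 2.63], [-0.94, 2.18], [0.31, 2.57], [-1.31, 4.45], [0, 2.66], [-2.55, 2.55]. Speed limits (rad/s): [2.57, 2.57, 3.14, 3.14, 3.14, 3.14].

### API

Orientations are given as a rotation vector (axis times angle).
In Python, from bench import ctrl, cams, job, models gives the robot as it stands.
- The arm moves only by the tool arm_command, never from a script. Its argument "commands" is a list of rows, each a list of 7 numbers: the turn, a rotation vector about the world's x, y, z in rad, then the shift along the world's x, y, z in mm, then the opening, from -1 (shut) to 1 (fully open), so that 0 is half open. A call has exactly 10 rows; each row shifts and turns the commanded pose from where the row before left it; what a row does not reach is not made up. A row lasts 1/8 s, in which the tool goes at most 62.5 mm and 10.7 degrees, less where a joint would pass 70% of its speed; a pose out of reach is approached as far as the arm can. A call with a gripper value outside its range is refused whole. The fingers move at their own pace and stop on an object; the grip force is fixed at half the most. Time passes only in rows, so rows that do not move let the fingers close, or fill a call up. It gives the time, the measured TCP pose, the force and the opening at its end, in the units of the state.
- ctrl.read_state(): the state, without advancing time (a new reading comes with each control period).
- cams.camera(name): name is "scene" or "top" or "wrist"; returns the picture (400x640x3 uint8, red, green, blue); there is no depth.
- cams.camera_params(name): a dict with "vertical_fov" (degrees; the focal length in pixels is half the picture's height over the tangent of half this angle, whatever the lens; pixels are square), "cx", "cy" (the principal point, pixels), "D" ([k1, k2, p1, p2, k3] as OpenCV has them; the pictures are not rectified), "extrinsics" (4x4, takes a point from camera to world coordinates); the wrist camera has in their place "T_tool_cam" (4x4, takes a point from camera to tool coordinates, whose origin is the TCP and whose axes are the flange's). Camera axes: x right, y up, looking along -z (the intrinsics and any distortion apply to the point x, -y, -z); pixel columns grow to the right and rows downward; lengths in m; the calibration is good to about 2 mm. A picture is of the moment at which its call begins: read the wrist's pose just before it. camera_params takes no time and is no camera call.
- job.job_done(): hands the job in, once; it reports no verdict.
Trained networks look in the newest picture that a camera, given by its name, has taken for a name from the list of things; names that differ only in an ending like _2 or _b are one class to them, and where a whole thing is asked for, a point or a joint stands for the part that bears it (a point fixed in the world has none). Each returns a list of dicts, best first, with "confidence" (0 to 1); they miss things now and then, are a little off and sometimes report something else, mostly with a low value. They report only what shows in the picture. A call takes as long as a camera call. They do not tell look-alikes from the thing itself.
- models.regions_of(camera, thing): "pixels" (400x640 bool, what is visible of it) and "uv" ([column, row] in pixels, amid what is visible of it).
The state is a dict: "time": time; "joint_pos": joint angles; "joint_velocities": joint speeds; "joint_torque": joint torques, N m; "eef_pos": TCP position; "tcp_rot": TCP orientation; "force": force on the tool from outside, world axes, zero at the start; "torque": the same for the moment, N m; "grip_width": opening from 0.0 (shut) to 1.0 (fully open).
Only numpy, scipy, OpenCV 4.12 (cv2) and the standard library are available. Lean on these libraries where they do the work, as an engineer would, in place of code of your own. Each camera call takes 0.05 s, during which the arm holds its last target.

### The job

On the low wooden desk riser lies a blue notebook with a red band across one end. Push it with the fingertips towards the riser's edge on the far side from the robot until just the red band juts out past the edge, square to it, so that its owner can take it by the band. Do not pick it up or tip it, leave the pen pot, the glue stick and the speaker where they are, and finish with the arm clear.

Things in the scene. Friction and masses are not known exactly. Their poses are not given: they have to be found in the camera images.
- notebook: hardcover notebook lying flat on the riser, a rigid slab 145 mm long (its x), 105 mm wide (its y), 12 mm thick, about 0.18 kg; blue cover, with a red band over the last 35 mm of its length at its +x end. Origin: centre of its underside; +x points to the banded end, z up. It starts wholly on the riser, banded end nearest the riser's far edge (about 5 to 50 mm short of it), turned up to 0.3 rad against the riser. It slides freely under a light push.
- band_line (a point): point on the notebook's top where the red band meets the blue cover, at mid-width: 37.5 mm from the notebook's origin along its +x, 12 mm above its underside; the band runs 35 mm on from here to the end of the notebook
- riser: fixed low riser of brown wood standing on the desk: a board 270 mm deep (its x) and 480 mm wide (its y), top at 50 mm above the desk, board 15 mm thick on two side panels. Origin: centre of its footprint at desk height; its +x points away from the robot, square to the far edge, turned up to 0.35 rad from the robot's x.
- riser_edge (a point): middle of the riser's far top edge, the edge the notebook is to jut out over: 135 mm from the riser's origin along its +x, 50 mm above the desk; the edge runs along the riser's y
- pen_pot: loose black round pot with three pens, standing on the riser beside the notebook, 72 mm across, 95 mm high (pens to 165 mm); origin: centre of its underside. Leave it.
- glue_stick: loose yellow glue stick with a white cap, upright on the riser on the notebook's other side (pot and glue stick may change sides), 29 mm across, 95 mm high; origin: centre of its underside. Leave it.
- speaker: loose black desk speaker with a red-rimmed grey front, standing on the desk beside the riser, 85 x 90 x 140 mm high; origin: centre of its underside. Leave it.
Mind the look-alikes: they are no part of the job. What is shaped like the notebook but green or pink is not meant.

How it is judged:
By the outcome, as a careful person would: the job done as asked, in the order asked, and still so for the second after the job is handed in, with the robot touching nothing.
It also fails if it takes over 40 s, if anything falls off the work surface, if the arm or the gripper's body presses on something with over 40 N, if the wrist force passes 120 N, or if a joint passes its speed limit or range.

## Working session

There is one attempt and no reset: what is moved stays moved. The work goes in short steps, Python scripts to look and compute and a tool call to move; the robot and the scene stay as the last step left them, time stands still between calls to the robot, and variables do not carry over. Pictures are saved under pics/ and viewed, and the job is handed in when it is done.

Besides the shell and the picture viewer there is one more tool, called after ">>>" as name([rows], argument=value, ...), one row to a line, values as JSON. arm_command: Moves the arm, as the interface text tells. Its arguments: {"type":"object","properties":{"commands":{"type":"array","items":{"type":"array","items":{"type":"number"}}}},"required":["commands"]}

```bash
mkdir -p pics; ls; python3 - <<'E'
from bench import ctrl,cams
import cv2
for n in ("scene","top","wrist"):
    s=ctrl.read_state()
    im=cams.camera(n); cv2.imwrite(f"pics/{n}0.png",im[:,:,::-1])
    p=cams.camera_params(n); print(n,p)
print(ctrl.read_state(), ctrl.grip_depth)
E
```

```text
pics
scene {'vertical_fov': 52.78644223555572, 'cx': 323.32535788307, 'cy': 197.5882753681506, 'D': array([0.00061785, 0.        , 0.        , 0.        , 0.        ]), 'extrinsics': array([[ 0.50693301, -0.70206139,  0.5001287 ,  1.22360825],
       [ 0.86189553,  0.40445815, -0.30585896, -0.16353482],
       [ 0.01245064,  0.5861087 ,  0.81013676,  1.03672548],
       [ 0.        ,  0.        ,  0.        ,  1.        ]])}
top {'vertical_fov': 49.453338732537354, 'cx': 314.25679177396415, 'cy': 201.8170025995665, 'D': array([0.01014016, 0.        , 0.        , 0.        , 0.        ]), 'extrinsics': array([[-0.01052264,  0.97973364, -0.20002816,  0.33786001],
       [-0.99993522, -0.01117804, -0.0021474 ,  0.1833219 ],
       [-0.0043398 ,  0.1999926 ,  0.9797878 ,  1.37044136],
       [ 0.        ,  0.        ,  0.        ,  1.        ]])}
wrist {'vertical_fov': 70.48647123574953, 'cx': 326.71587854116365, 'cy': 202.82632228454318, 'D': array([0.00807367, 0.        , 0.        , 0.        , 0.        ]), 'T_tool_cam': array([[ 1.55571762e-04,  9.65168750e-01,  2.61628095e-01,
    
[... 255 characters left out ...]
     1.00000000e+00]])}
{'time': 0.15, 'joint_pos': array([ 1.29810801e+00,  2.64597457e-01,  1.60508959e+00,  8.13558395e-06,
        1.27370807e+00, -3.68978947e-02]), 'joint_velocities': array([ 0.00036981, -0.00165509, -0.00488975,  0.00181566,  0.00027099,
       -0.00148621]), 'joint_torque': array([-1.65263000e-04, -5.15898263e+01, -3.67961383e+01, -8.80011567e-05,
        7.94665277e-03, -1.66974394e-05]), 'eef_pos': array([0.15752833, 0.65576084, 0.23022052]), 'tcp_rot': array([-3.69491318e-01, -3.11949972e+00,  2.79531222e-03]), 'force': array([-0.03016095,  0.46782325,  0.05136329]), 'torque': array([-0.00868116, -0.00373778, -0.02554542]), 'grip_width': 1.0020179489866758} 0.0187
```

View pics/top0.png

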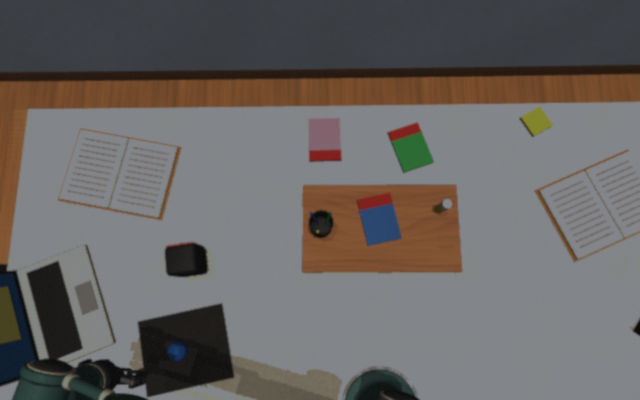

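View pics/scene0.png

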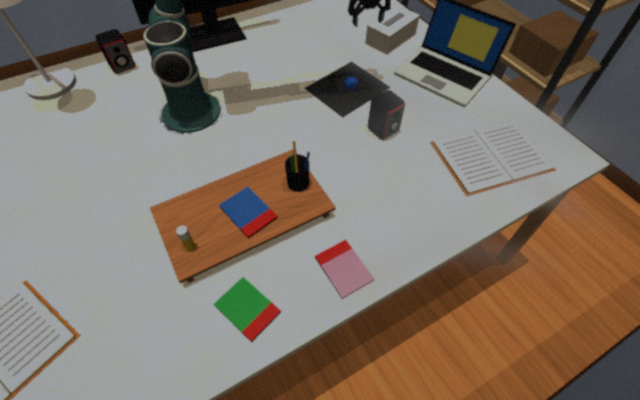

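```bash
cat > h.py <<'E'
import numpy as np, cv2
from scipy.spatial.transform import Rotation as R
from bench import ctrl,cams,job,models
def pose(n, st=None):
    p=cams.camera_params(n)
    if n=="wrist":
        T=np.eye(4);T[:3,:3]=R.from_rotvec(st["tcp_rot"]).as_matrix();T[:3,3]=st["eef_pos"]
        return p,T@p["T_tool_cam"]
    return p,p["extrinsics"]
def K(p):
    f=200/np.tan(np.radians(p["vertical_fov"])/2)
    return np.array([[f,0,p["cx"]],[0,f,p["cy"]],[0,0,1.]])
def toplane(uv,z,p,T):
    q=cv2.undistortPoints(np.asarray(uv,np.float64).reshape(-1,1,2),K(p),np.array(p["D"],float)).reshape(-1,2)
    d=np.c_[q[:,0],-q[:,1],-np.ones(len(q))]@T[:3,:3].T
    s=(z-T[2,3])/d[:,2]
    return (T[:3,3]+d*s[:,None])[:,:2]
def proj(P,p,T):
    P=np.atleast_2d(P); c=(P-T[:3,3])@T[:3,:3]
    c=c*[1,-1,-1]
    return cv2.projectPoints(c,np.zeros(3),np.zeros(3),K(p),np.array(p["D"],float))[0].reshape(-1,2)
def rect(mask,z,p,T,extra=0.5):
    m=mask.astype(np.uint8)
    cs,_=cv2.findContours(m,cv2.RETR_EXTERNAL,cv2.CHAIN_APPROX_NONE)
    c=max(cs,key=cv2.contourArea).reshape(-1,2)
    xy=toplane(c,z,p,T)
    r=cv2.minAreaRect((xy*1000).astype(np.float32))
    return r,cv2.boxPoints(r),cv2.contourArea(c.reshape(-1,1,2))
E
python3 - <<'E'
from h import *
np.set_printoptions(precision=1,suppress=True)
for n in ("top","scene","wrist"):
    st=ctrl.read_state(); im=cams.camera(n)
    p,T=pose(n,st)
    for t,z in (("notebook",.062),("riser",.05),("pen_pot",.095),("glue_stick",.095),("speaker",.14)):
        for r in models.regions_of(n,t)[:3]:
            q=rect(r["pixels"],z,p,T)
            print(n,t,round(r["confidence"],2),r["uv"],np.array(q[0][0]),np.array(q[0][1]),round(q[0][2],1),q[1].tolist() if t in("riser","notebook") else "")
E
```

```text
top notebook 0.89 [408.9, 150.2] [ 780.5 -119.5] [142.3 104.2] 17.8 [[696.80126953125, -91.59996032714844], [728.6727294921875, -190.84713745117188], [864.12939453125, -147.34767150878906], [832.2579345703125, -48.100494384765625]]
top notebook 0.77 [378.7, 221.4] [551.7 -11. ] [150.1 109.6] 10.4 [[468.0127868652344, 29.346132278442383], [487.7832946777344, -78.46533966064453], [635.4197998046875, -51.39170837402344], [615.6492919921875, 56.419761657714844]]
top riser 0.72 [393.0, 239.9] [524.6 -16.6] [483.3 274.8] 89.3 [[384.3482666015625, -256.6478271484375], [659.1546630859375, -259.8441162109375], [664.7757568359375, 223.43740844726562], [389.9693603515625, 226.63369750976562]]
top pen_pot 0.79 [322.6, 220.4] [534.1 166.7] [71.4 84. ] 89.4 
top glue_stick 0.48 [443.8, 205.2] [ 582.  -198.7] [28.8 59.8] 35.7 
top speaker 0.95 [187.5, 259.2] [430.5 550.1] [ 96.  115.7] 3.7 
scene notebook 0.97 [345.6, 271.0] [845.  134.9] [144.9 103.9] 1.0 [[771.70361328125, 185.55914306640625], [773.4681396484375, 81.71707153320312], [918.3936767578125, 84.1796875], [916.629150390625, 188.02175903
[... 436 characters left out ...]
69.93408203125, -58.594940185546875]]
scene riser 0.75 [223.2, 214.6] [532.5 -15.3] [480.  285.9] 89.5 [[387.4381408691406, -254.06112670898438], [673.3070678710938, -256.5472412109375], [677.4818115234375, 223.48397827148438], [391.61285400390625, 225.9700927734375]]
scene riser 0.34 [383.6, 112.0] [401.5 589.6] [124.8 256.5] 44.5 [[267.10015869140625, 637.3418579101562], [446.9315185546875, 454.4373474121094], [535.8873901367188, 541.8986206054688], [356.0560302734375, 724.8031005859375]]
scene pen_pot 0.83 [301.2, 169.4] [495.1 184.7] [ 73.9 200.6] 60.7 
scene glue_stick 0.69 [185.7, 240.2] [ 572.2 -194.5] [88.8 28.6] 2.2 
scene speaker 0.89 [382.4, 115.8] [479.7 522.6] [112.9 235.4] 48.8
```

View pics/wrist0.png

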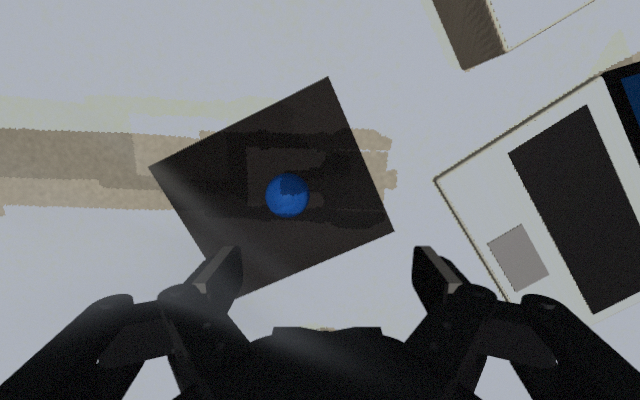

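```bash
python3 - <<'E'
import cv2
a=cv2.imread("pics/top0.png")[100:290,280:480]
cv2.imwrite("pics/crop0.png",cv2.resize(a,None,fx=3,fy=3,interpolation=cv2.INTER_CUBIC))
E
```

```text
(no output)
```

View pics/crop0.png

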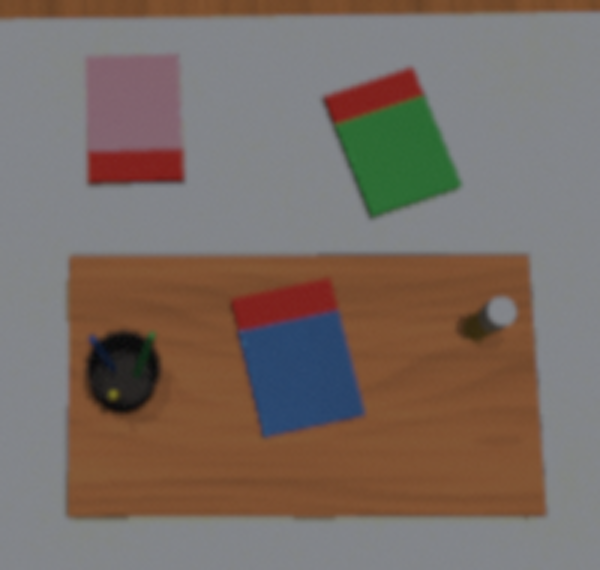

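Three lookalikes in the top picture: pink at (325,139) and green at (411,147), both on the desk, and blue with a red band on the riser at (379,219). The blue one fits the colour and the place, and the crop confirms it. I'm moving to behind its near end.

>>> arm_command([
  [0,0,0.022,25,-57,3,0],
  [0,0,0.022,25,-57,3,0],
  [0,0,0.022,25,-57,3,0],
  [0,0,0.022,25,-57,3,0],
  [0,0,0.022,25,-57,3,0],
  [0,0,0.022,25,-57,3,0],
  [0,0,0.022,25,-57,3,0],
  [0,0,0.022,25,-57,3,0],
  [0,0,0.022,25,-57,3,0],
  [0,0,0.022,25,-57,3,0],
])

```text
time: 2.3
eef_pos: [0.4083, 0.0844, 0.262]
tcp_rot: [0.024, 3.14, 0.001]
force: [1.5, 0.4, 0.9]
grip_width: 0.504
```

>>> arm_command([
  [0,0,0,6,-48,0,0],
  [0,0,0,6,-48,0,0],
  [0,0,0,0,0,0,0],
  [0,0,0,0,0,0,0],
  [0,0,0,0,0,0,0],
  [0,0,0,0,0,0,0],
  [0,0,0,0,0,0,0],
  [0,0,0,0,0,0,0],
  [0,0,0,0,0,0,0],
  [0,0,0,0,0,0,0],
])

```text
time: 3.55
eef_pos: [0.4197, -0.0097, 0.2613]
tcp_rot: [0.025, 3.141, -0.0]
force: [-0.0, -0.4, -0.4]
grip_width: 0.499
```

```bash
cat > look.py <<'E'
import sys
from h import *
np.set_printoptions(precision=1,suppress=True)
tag=sys.argv[1]
for n in sys.argv[2:]:
    st=ctrl.read_state(); im=cams.camera(n); cv2.imwrite(f"pics/{n}{tag}.png",im[:,:,::-1])
    p,T=pose(n,st)
    for t,z in (("notebook",.062),("riser",.05)):
        for r in models.regions_of(n,t)[:3]:
            q=rect(r["pixels"],z,p,T)
            print(n,t,round(r["confidence"],2),r["uv"],np.array(q[0][0]),np.array(q[0][1]),round(q[0][2],1),q[1].round().tolist())
st=ctrl.read_state();print(st["time"],st["eef_pos"]*1000,st["force"],st["grip_width"],R.from_rotvec(st["tcp_rot"]).as_matrix()[:,1].round(4))
E
python3 look.py 1 wrist top
```

```text
wrist notebook 0.82 [329.3, 272.5] [549.5  -9.5] [150.1 105.1] 11.7 [[465.0, 27.0], [487.0, -76.0], [634.0, -46.0], [612.0, 57.0]]
wrist notebook 0.46 [448.5, 368.7] [700.4 166.3] [36.2 17.2] 48.2 [[682.0, 158.0], [695.0, 147.0], [719.0, 174.0], [706.0, 185.0]]
wrist notebook 0.29 [301.6, 204.5] [480.6 -14. ] [461.8 186.6] 89.8 [[386.0, -245.0], [573.0, -245.0], [575.0, 217.0], [388.0, 217.0]]
wrist riser 0.82 [302.2, 204.5] [485.1 -14.1] [477.6 193.4] 89.7 [[387.0, -252.0], [581.0, -253.0], [583.0, 224.0], [390.0, 225.0]]
top notebook 0.97 [374.7, 213.2] [551.9 -10.2] [145.6 105. ] 10.8 [[471.0, 28.0], [490.0, -75.0], [633.0, -48.0], [614.0, 55.0]]
top notebook 0.95 [326.2, 141.0] [808.4 150.2] [100.9 140.2] 89.5 [[738.0, 100.0], [878.0, 99.0], [879.0, 200.0], [739.0, 201.0]]
top notebook 0.82 [408.1, 147.6] [ 777.4 -118.9] [147.8 108.2] 17.2 [[691.0, -89.0], [723.0, -192.0], [864.0, -149.0], [832.0, -45.0]]
top riser 0.96 [355.7, 213.8] [526.  -16.3] [476.9 265.8] 89.4 [[391.0, -253.0], [656.0, -256.0], [661.0, 221.0], [396.0, 224.0]]
3.85 [419.7  -9.7 261.3] [-0.1 -0.2 -0.8] 0.5012238066260405 [0. 1. 0.]
```

View pics/wrist1.png

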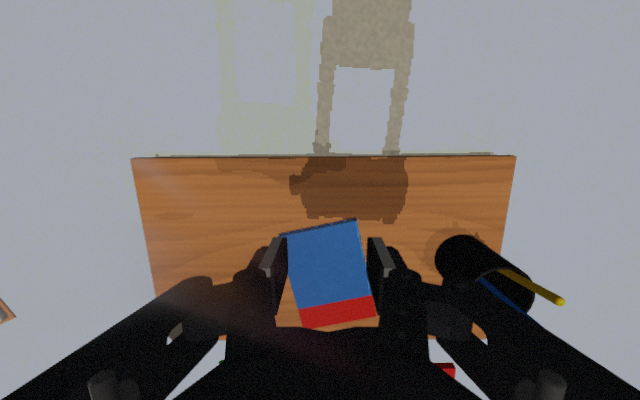

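>>> arm_command([
  [0,0,-0.009,0,0,-48,0],
  [0,0,0,0,0,-48,0],
  [0,0,0,0,0,-48,0],
  [0,0,0,0,0,-48,0],
  [0,0,0,0,0,-6,0],
  [0,0,0,0,0,-4,0],
  [0,0,0,0,0,-2,0],
  [0,0,0,0,0,0,0],
  [0,0,0,0,0,0,0],
  [0,0,0,0,0,0,0],
])

```text
time: 5.1
eef_pos: [0.4201, -0.0097, 0.0578]
tcp_rot: [0.039, 3.14, -0.0]
force: [0.7, 0.1, 0.3]
grip_width: 0.501
```

```bash
python3 look.py 2 wrist scene|tail -1
```

```text
5.4 [419.7  -9.7  57.3] [-0.1  0.1 -0. ] 0.4964089623947479 [ 0.  1. -0.]
```

View pics/wrist2.png

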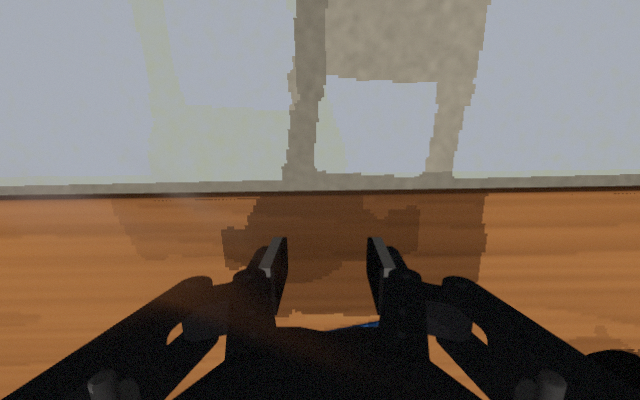

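View pics/scene2.png

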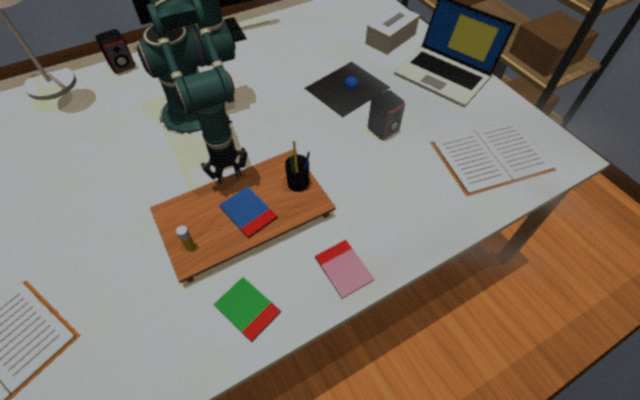

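>>> arm_command([
  [0,0,0.014,0,0,0,0],
  [0,0,0,0,0,-1,0],
  [0,0,0,0,0,-1,0],
  [0,0,0,0,0,-1,0],
  [0,0,0,0,0,-1,0],
  [0,0,0,0,0,-1,0],
  [0,0,0,0,0,0,0],
  [0,0,0,0,0,0,0],
  [0,0,0,0,0,0,0],
  [0,0,0,0,0,0,0],
])

```text
time: 6.65
eef_pos: [0.4197, -0.0097, 0.0523]
tcp_rot: [0.017, 3.141, -0.0]
force: [-0.3, 0.4, -0.3]
grip_width: 0.5
```

>>> arm_command([
  [0,0,0,0,0,-1,0],
  [0,0,0,0,0,-1,0],
  [0,0,0,0,0,-1,0],
  [0,0,0,0,0,0,0],
  [0,0,0,0,0,0,0],
  [0,0,0,0,0,0,0],
  [0,0,0,0,0,0,0],
  [0,0,0,0,0,0,0],
  [0,0,0,0,0,0,0],
  [0,0,0,0,0,0,0],
])

```text
time: 7.9
eef_pos: [0.4197, -0.0097, 0.0493]
tcp_rot: [0.017, 3.142, 0.0]
force: [-0.6, 0.6, -0.4]
grip_width: 0.498
```

>>> arm_command([
  [0,0,0,20,0,0,0],
  [0,0,0,8,0,0,0],
  [0,0,0,8,0,0,0],
  [0,0,0,8,0,0,0],
  [0,0,0,8,-1,0,0],
  [0,0,0,8,0,0,0],
  [0,0,0,8,0,0,0],
  [0,0,0,8,0,0,0],
  [0,0,0,6,0,0,0],
  [0,0,0,4,0,0,0],
])

```text
time: 9.15
eef_pos: [0.5061, -0.0107, 0.0492]
tcp_rot: [-0.017, -3.141, -0.0]
force: [-0.8, 0.5, 0.1]
grip_width: 0.498
```

```bash
python3 look.py 3 scene top
```

```text
scene notebook 0.94 [344.6, 268.2] [845.5 135.8] [139.9 102.8] 0.9 [[775.0, 186.0], [776.0, 83.0], [916.0, 85.0], [915.0, 188.0]]
scene notebook 0.72 [248.8, 222.9] [594.  -21.3] [151.6 106.4] 3.3 [[515.0, 27.0], [521.0, -79.0], [673.0, -70.0], [667.0, 36.0]]
scene notebook 0.66 [248.2, 306.3] [ 818.  -130.9] [142.  101.3] 18.3 [[735.0, -105.0], [766.0, -201.0], [901.0, -157.0], [870.0, -61.0]]
scene riser 0.86 [219.5, 211.8] [ 529.8 -145.6] [218.  287.2] 89.4 [[385.0, -253.0], [672.0, -256.0], [675.0, -38.0], [387.0, -35.0]]
top notebook 0.91 [373.9, 191.5] [601.4 -21.1] [135.7 106.5] 3.2 [[531.0, 28.0], [537.0, -78.0], [672.0, -71.0], [666.0, 36.0]]
top notebook 0.85 [405.0, 149.8] [ 779.7 -118.6] [146.5 109.3] 18.4 [[693.0, -90.0], [727.0, -194.0], [866.0, -147.0], [832.0, -44.0]]
top notebook 0.62 [323.8, 141.1] [806.9 150.4] [100.7 143.2] 89.5 [[735.0, 101.0], [878.0, 99.0], [879.0, 200.0], [736.0, 201.0]]
top riser 0.83 [360.5, 234.6] [527.3 106.7] [234.  270.1] 88.8 [[390.0, -7.0], [660.0, -13.0], [665.0, 221.0], [395.0, 227.0]]
9.45 [505.7 -10.7  49.4] [ 0.6 -0.4 -1. ] 0.4991503371453345 [ 0.  1. -0.]
```

View pics/scene3.png

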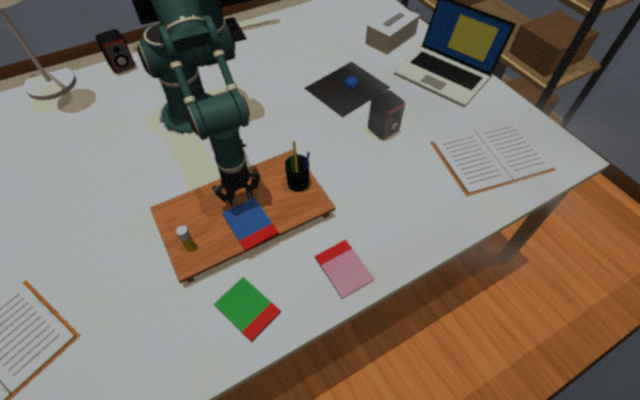

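View pics/top3.png

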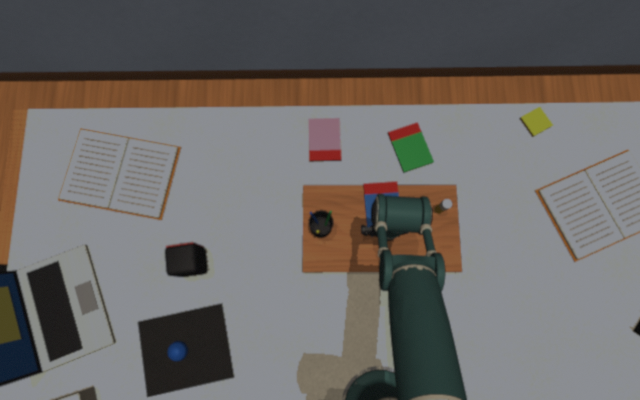

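>>> arm_command([
  [0,0,0,4,0,0,0],
  [0,0,0,5,0,0,0],
  [0,0,0,5,0,0,0],
  [0,0,0,4,0,0,0],
  [0,0,0,2,0,0,0],
  [0,0,0,0,0,0,0],
  [0,0,0,-20,0,0,0],
  [0,0,0,-20,0,40,0],
  [0,0,0,-40,0,40,0],
  [0,0,0,-30,0,40,0],
])

```text
time: 10.7
eef_pos: [0.4143, -0.0107, 0.1702]
tcp_rot: [-0.017, -3.141, 0.0]
force: [0.8, -0.1, 1.0]
grip_width: 0.5
```

```bash
python3 look.py 4 scene top; python3 - <<'E'
import cv2
a=cv2.imread("pics/top4.png")[160:290,280:480]
cv2.imwrite("pics/crop4.png",cv2.resize(a,None,fx=4,fy=4,interpolation=cv2.INTER_CUBIC))
a=cv2.imread("pics/scene4.png")[140:300,140:340]
cv2.imwrite("pics/crop4s.png",cv2.resize(a,None,fx=3.5,fy=3.5,interpolation=cv2.INTER_CUBIC))
E
```

```text
scene notebook 0.92 [252.1, 227.6] [612.7 -26.1] [110.9 157.1] 89.0 [[533.0, -80.0], [690.0, -83.0], [692.0, 28.0], [535.0, 31.0]]
scene notebook 0.78 [247.3, 309.4] [ 817.3 -130.3] [141.8 102.8] 18.0 [[734.0, -103.0], [766.0, -201.0], [901.0, -157.0], [869.0, -60.0]]
scene notebook 0.74 [344.8, 269.1] [845.7 135.8] [141.  102.8] 1.1 [[774.0, 186.0], [776.0, 83.0], [917.0, 86.0], [915.0, 188.0]]
scene riser 0.97 [225.0, 210.3] [530.1 -14.3] [484.5 286.7] 89.4 [[384.0, -255.0], [671.0, -258.0], [676.0, 226.0], [390.0, 230.0]]
top notebook 0.79 [381.8, 198.3] [607.5 -27.2] [108.5 149.7] 88.0 [[531.0, -79.0], [680.0, -84.0], [684.0, 24.0], [535.0, 30.0]]
top notebook 0.75 [407.5, 147.7] [ 780.  -118.4] [141.7 102.6] 18.1 [[697.0, -92.0], [729.0, -189.0], [863.0, -145.0], [831.0, -48.0]]
top notebook 0.74 [326.4, 140.3] [808.4 150.3] [100.7 140.2] 89.5 [[738.0, 101.0], [878.0, 99.0], [879.0, 200.0], [739.0, 201.0]]
top riser 0.72 [361.5, 223.4] [527.2  93.1] [258.4 265.9] 89.4 [[393.0, -35.0], [659.0, -38.0], [662.0, 221.0], [396.0, 224.0]]
11.0 [415.7 -10.7 168.4] [ 0.1  0.4 -0.7] 0.4997766478756093 [0. 1. 0.]
```

View pics/crop4.png

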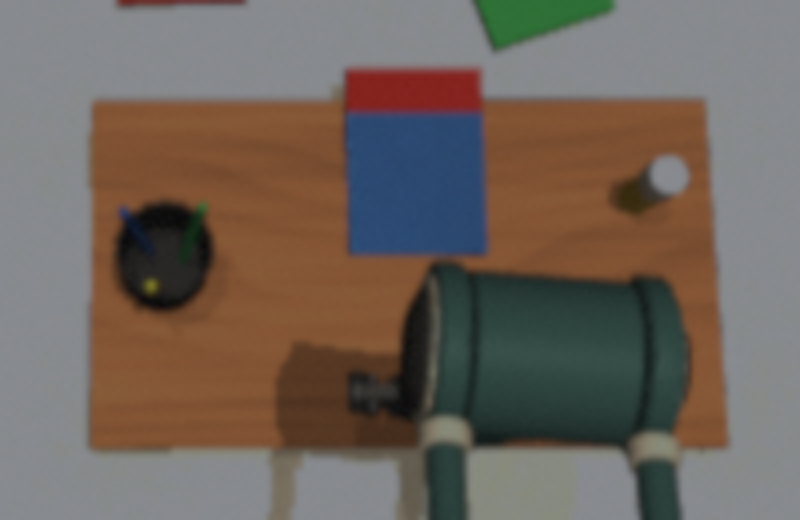

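View pics/crop4s.png

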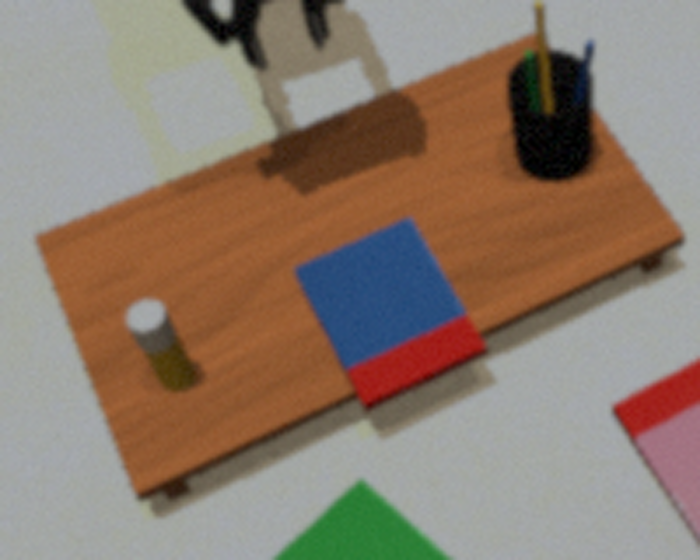

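```bash
cat > meas.py <<'E'
import sys
from h import *
def trans(im,p,T,z,y,x0,x1,f,frac=.5):
    xs=np.arange(x0,x1,.0005); P=np.c_[xs,np.full_like(xs,y),np.full_like(xs,z)]
    uv=proj(P,p,T).astype(np.float32)
    s=cv2.remap(f(im.astype(np.float32)),uv[:,0].reshape(1,-1),uv[:,1].reshape(1,-1),cv2.INTER_LINEAR)[0]
    a,b=np.median(s[:16]),np.median(s[-16:])
    t=a+(b-a)*frac; i=np.where((s[:-1]-t)*(s[1:]-t)<=0)[0]
    return xs[i[len(i)//2]] if len(i) else np.nan
def fit(pts):
    pts=np.array([q for q in pts if np.isfinite(q[0])])
    for _ in range(3):
        k=np.polyfit(pts[:,1],pts[:,0],1); r=pts[:,0]-np.polyval(k,pts[:,1]); pts=pts[abs(r)<max(2*r.std(),5e-4)]
    return k
RB=lambda im:im[:,:,0]-im[:,:,2]
RED=lambda im:im[:,:,0]
def measure(n,im,p,T,ys,bx,ex,ny=None):
    # ys: (riser left range),(riser right), notebook range
    e=fit([(trans(im,p,T,.05,y,ex-.02,ex+.02,RB if n!="scene" else RED),y) for lo,hi in ys[:2] for y in np.arange(lo,hi,.004)])
    yb=np.arange(ys[2][0],ys[2][1],.004)
    b=fit([(trans(im,p,T,.062,y,bx-.017,bx+.017,RB),y) for y in yb])
    t=fit([(trans(im,p,T,.062,y,bx+.018,bx+.050,lambda im:im[:,:,0]-im[:,:,1]),y) for y in yb])
    l=fit([(trans(im,p,T,.062,y,bx-.13,bx-.09,RB),y) for y in yb])
    ym=ys[2][0]/2+ys[2][1]/2
    for nm,k in (("edge",e),("band",b),("tip",t),("tail",l)): print(n,nm,"x at mid %.1f"%(1000*np.polyval(k,ym)),"slope yaw %.4f"%(-k[0]))
E
cat > m4.py <<'E'
from meas import *
bx=float(sys.argv[2])/1000; tag=sys.argv[1]
for n in sys.argv[3:]:
    p,T=pose(n); im=cv2.imread(f"pics/{n}{tag}.png")[:,:,::-1]
    measure(n,im,p,T,((-.15,-.10),(.06,.12),(-.07,.015)),bx,.660)
E
python3 m4.py 4 648 top scene
```

```text
top edge x at mid 659.0 slope yaw -0.0094
top band x at mid 647.3 slope yaw -0.0115
top tip x at mid 681.5 slope yaw -0.0117
top tail x at mid 536.7 slope yaw 0.0246
scene edge x at mid 656.8 slope yaw -0.0065
scene band x at mid 645.1 slope yaw -0.0080
scene tip x at mid 682.1 slope yaw -0.0067
scene tail x at mid 535.2 slope yaw -0.0065
```

>>> arm_command([
  [0,0,0,30,-5,-40,0],
  [0,0,0,40,-5,-40,0],
  [0,0,0,15,-5,-39,0],
  [0,0,0,19,0,0,0],
  [0,0,0,6,0,0,0],
  [0,0,0,4,0,0,0],
  [0,0,0,4,0,0,0],
  [0,0,0,2,0,0,0],
  [0,0,0,1.5,0,0,0],
  [0,0,0,0,0,0,0],
])

```text
time: 12.25
eef_pos: [0.5373, -0.0257, 0.0505]
tcp_rot: [0.017, 3.141, -0.0]
force: [-1.7, -0.3, -1.7]
grip_width: 0.502
```

>>> arm_command([
  [0,0,0,0,0,0,0],
  [0,0,0,0,0,0,0],
  [0,0,0,-20,0,0,0],
  [0,0,0,-20,0,40,0],
  [0,0,0,-40,0,40,0],
  [0,0,0,-30,0,40,0],
  [0,0,0,0,0,0,0],
  [0,0,0,0,0,0,0],
  [0,0,0,0,0,0,0],
  [0,0,0,0,0,0,0],
])

```text
time: 13.5
eef_pos: [0.4269, -0.0256, 0.1689]
tcp_rot: [-0.017, -3.139, -0.001]
force: [0.2, -0.3, -0.3]
grip_width: 0.502
```

```bash
python3 look.py 5 scene top | grep -v 8[0-4][0-9]; python3 m4.py 5 659 top scene;python3 - <<'E'
import cv2
a=cv2.imread("pics/top5.png")[160:290,280:480]
cv2.imwrite("pics/crop5.png",cv2.resize(a,None,fx=4,fy=4,interpolation=cv2.INTER_CUBIC))
a=cv2.imread("pics/scene5.png")[140:300,140:340]
cv2.imwrite("pics/crop5s.png",cv2.resize(a,None,fx=3.5,fy=3.5,interpolation=cv2.INTER_CUBIC))
E
```

```text
scene notebook 0.61 [253.1, 232.4] [622.4 -27.1] [109.1 154.4] 90.0 [[545.0, -82.0], [700.0, -82.0], [700.0, 27.0], [545.0, 28.0]]
scene riser 0.6 [224.6, 208.2] [528.7 -15.3] [484.3 292.5] 89.3 [[380.0, -256.0], [672.0, -259.0], [678.0, 225.0], [385.0, 228.0]]
top notebook 0.96 [382.7, 197.0] [621.7 -26.6] [106.7 151.3] 89.4 [[545.0, -79.0], [697.0, -81.0], [698.0, 26.0], [547.0, 28.0]]
top riser 0.62 [358.3, 223.0] [527.9  88.2] [271.1 267.7] 0.1 [[392.0, 222.0], [393.0, -46.0], [664.0, -46.0], [663.0, 222.0]]
13.8 [427.2 -25.7 170. ] [-0.9  0.2  0.4] 0.4972374137375333 [0. 1. 0.]
top edge x at mid 659.0 slope yaw -0.0092
top band x at mid 658.5 slope yaw -0.0125
top tip x at mid 692.8 slope yaw -0.0083
top tail x at mid 547.8 slope yaw 0.0057
scene edge x at mid 656.8 slope yaw -0.0072
scene band x at mid 656.4 slope yaw -0.0133
scene tip x at mid 693.4 slope yaw -0.0061
scene tail x at mid 546.5 slope yaw -0.0100
```

View pics/crop5.png

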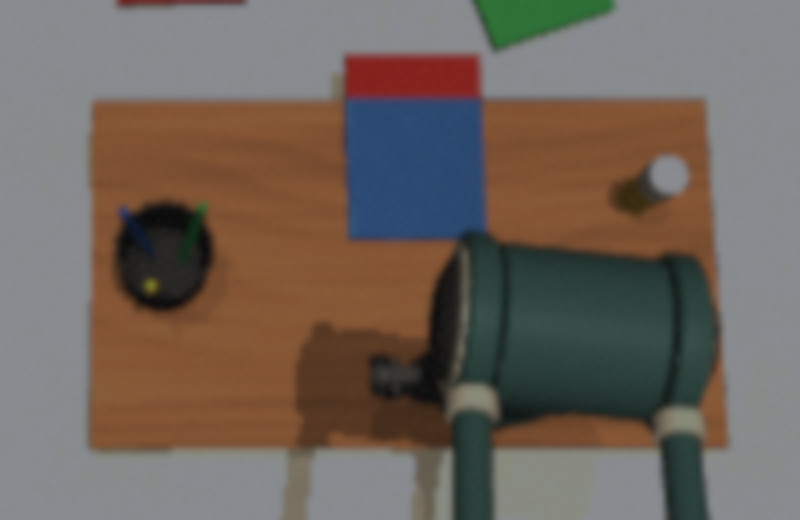

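View pics/crop5s.png

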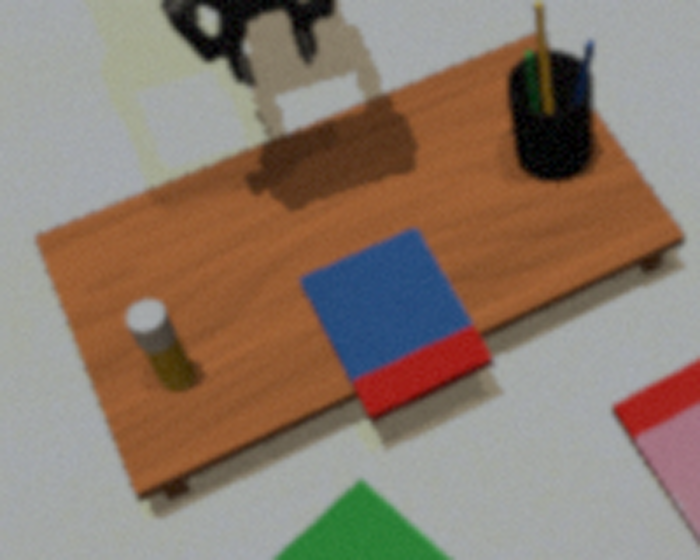

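The band line is within about 0.5 mm of the edge in both cameras and square to it. I'll raise the arm a little more, then hand in.

>>> arm_command([
  [0,0,0,0,0,30,0],
  [0,0,0,0,0,40,0],
  [0,0,0,0,0,30,0],
  [0,0,0,0,0,0,0],
  [0,0,0,0,0,0,0],
  [0,0,0,0,0,0,0],
  [0,0,0,0,0,0,0],
  [0,0,0,0,0,0,0],
  [0,0,0,0,0,0,0],
  [0,0,0,0,0,0,0],
])

```text
time: 15.05
eef_pos: [0.4272, -0.0257, 0.2702]
tcp_rot: [-0.017, -3.141, 0.0]
force: [0.3, 0.0, -0.4]
grip_width: 0.501
```

```bash
python3 -c "
from bench import job,ctrl
print(ctrl.read_state()['eef_pos'],job.job_done())"
```

```text
the job is handed in; nothing more can be done
[ 0.42720066 -0.02568873  0.27023984] None
```

I pushed the blue notebook with the half-open fingertips in two goes until only the red band juts out past the riser's far edge, and handed the job in at about 15 s.

- **Position:** both the top and scene cameras put the band line about 0.5 mm short of the edge.
- **Squareness:** the band line is within about 0.006 rad of the edge, and the notebook's end within about 0.001 rad.
- **One reading disagreed:** the top camera gave the notebook's near end as turned 0.015 rad against the edge. The arm partly hid that end, and the scene camera showed it square to about 0.003 rad.
- **Other objects:** in the last pictures the pen pot and glue stick look unmoved. I didn't re-check the speaker at the end, but the arm stayed well away from it after the first move.
- **Arm:** it finished raised, with the TCP 0.27 m above the desk, touching nothing.

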